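# Gauge a resin mount with the calliper and point out the reading

## Task

Measure the resin mount that stands between the jaws of the digital calliper on its bench plate: with a fingertip, push the calliper's sliding head along the beam until both jaws rest on the mount, gently and without touching the mount itself, whose face is polished. Then point out the reading to your colleague: bring the fingertips straight down to 1 to 3 cm above the middle of the head's display, without touching it, keep them there for about three seconds and finish still pointing. Grasp and lift nothing, and leave the second mount, the tweezers and the timer where they are.

Things in the scene. Friction and masses are not known exactly. Their poses are not given: they have to be found in the camera images.
- plate: Steel measuring plate, 116 x 272 x 12 mm, immovable, with a digital calliper strapped flat on it. Origin: centre of its underside, on the desk; x across its short side (away from the robot at yaw 0), y along its long side, z up. The calliper's beam (16 x 230 mm) runs along y at x = 27 mm, its upper face 19 mm above the desk; two steel straps cross it at y = +106 and -106 mm, tops 27 mm above the desk.
- calliper_head (a joint): Position of the calliper's sliding head along the beam, m: 0 = jaws shut, growing as it slides towards the plate's -y and the jaws open; starts between 0.058 and 0.085. It slides with under 1 N, has no spring and stays where it is left. Jaw gap = joint value + 0.8 mm: the jaws rest on the mount at about 0.0296.
- display (a point): Middle of the display, on the top face of the calliper's sliding head; moves with it. The head is a flat box 30 mm wide (plate x) and 62 mm long (plate y), its top 26 mm above the desk; its part that stands clear above the beam is 20 to 26 mm above the desk. Axes as the plate's.
- head_rear (a point): Middle of the upper edge of the sliding head's rear end face (its -y end, away from the jaws), 35 mm from the display towards the plate's -y, 26 mm above the desk. The face is 6 mm high, the beam lies 1 mm below it. Pushing it along the plate's +y closes the jaws. Axes as the plate's.
- fixed_jaw (a point): Middle of the fixed jaw's measuring face, at the beam's +y end: the front of a steel block (30 x 14 x 10 mm, top 22 mm above the desk) in which the jaw is set; it looks towards the plate's -y. The moving jaw reaches from the beam towards -x as far as x = -21 mm in the plate's frame, 16 to 19 mm above the desk.
- mount: The mount to be measured: upright black resin disc, 30.4 mm diameter, 19 mm high, about 35 g, loose on the plate between the open jaws with a rectangular metal sample in its polished top face. The closing jaw slides it along against the fixed jaw. Origin: centre of its underside.
- spare_mount: A second black resin mount, 30.4 mm diameter, 21 mm high, with a triangular metal sample, standing loose on the desk in front of the plate; to be left alone. Origin: centre of its underside.
- timer: White bench timer with its own display and keys, 39 x 66 x 58 mm, standing loose on the desk behind the plate; to be left alone. Origin: centre of its underside.
- tweezers: Steel tweezers, 18 x 124 x 8 mm, lying loose on the desk in front of the plate; to be left alone. Origin: centre of its underside, long side along its y.
Not all that is in view belongs to the job. What is shaped like the mount but orange, purple or yellow is not meant.

How it is judged:
On the way, in this order (a step that is already met when the one before it is completed fails the run):
1. both jaws of the calliper rest on the mount (value of joint calliper_head between 0.028 and 0.0312 m and y of mount in the frame of plate above 0.08 m and x of mount in the frame of plate above -0.017 m), for 0.2 s.
2. the fingertips point straight down at the display, close above it and touching nothing, for three seconds while the jaws stay on the mount (all of step 1 and horizontal distance between the grasp point and display below 0.018 m and z of the grasp point in the frame of display between 0.012 and 0.065 m and contact force between each of the fingers, the arm and anything else below 0.2 N), for 2.5 s.
At the end, for the whole second after the job is handed in: The jaws rest on the upright mount (joint 0.0280 to 0.0312), which stands at rest against the fixed jaw; the grasp point, just behind the fingertips, is within 18 mm of the display's middle seen from above and 12 to 65 mm over it; the robot touches nothing (all of step 2 and angle between mount's own z axis and vertical below 0.1 rad and linear speed of mount below 0.01 m/s and z of mount in the frame of plate below 0.015 m and velocity of joint calliper_head between -0.005 and 0.005 m/s).
It fails at once if the mount is squeezed hard, or the calliper is gripped or pushed hard (contact force between any of mount, the fingers and plate above 60 N).
It fails at once if the robot touches the polished mount (contact force between any of the fingers, the arm and mount above 0.3 N).
It fails at once if the mount is lifted off the plate or tipped (z of mount in the frame of plate above 0.018 m or angle between mount's own z axis and vertical above 0.25 rad).
It fails at once if the second mount, the timer or the tweezers are shifted (distance of any of spare_mount, timer, tweezers from where it was at the start of the episode above 0.01 m).
It also fails if it takes over 40 s, if anything falls off the work surface, if the arm or the gripper's body presses on something with over 40 N, if the wrist force passes 120 N, or if a joint passes its speed limit or range.

## Robot

A 7-joint arm with a two-finger parallel gripper is mounted at the origin on a cart in front of the work surface, level with it; the furniture and walls round the work are solid. World frame = base frame: x ahead of the robot, y to its left, z up, the work surface at z = 0. Lengths are in m, angles in rad, forces in N, time in s.
With the tool pointing down it reaches from about 0.4 to 0.875 m from the base axis. Payload 19.3 kg.
Tool frame: the origin (TCP) lies on the mounting face of the last link; the fingertips stand 173 mm ahead of it and the grasp point (between the pads) lies 155 mm ahead of it (bot.grip_point_offset is the distance from the TCP to the grasp point, in m); z points along the fingers, y is the line along which they close (so a half turn about z gives the same grasp; the last joint's range is limited). The gripper opens to 85 mm and grips with 20 to 120 N. Pads are 22 mm wide; open, the fingers measure 114 mm over their backs; the gripper's body (76 mm by 85 mm) begins 54 mm behind the grasp point. The pads swing forward as they close: fully open they stand 13 mm farther back than shut.
Start: joints at [-1.333, 0.521, -0.036, 1.599, 0.021, 1.021, -0.113], TCP at [0.189, 0.596, 0.405] pointing down, gripper open.
Joint ranges: [-2.91, 2.91], [-0.3, 2.13], [-1.5, 1.42], [0.17, 2.43], [-1.26, 4.41], [0.16, 1.93], [-2.52, 2.52]. Speed limits (rad/s): [1.89, 1.89, 2.39, 2.39, 3.01, 3.01, 3.01].

## Interface

Orientations are given as [roll, pitch, yaw] about the fixed x, y, z axes, in that order (R = Rz(yaw) Ry(pitch) Rx(roll)).
In Python, from workcell import bot gives the robot as it stands.
- The arm moves only by the tool arm_command, never from a script. Its argument "deltas" is a list of rows, each a list of 3 entries, a list of its own where there are three numbers: the shift along the tool's x, y, z in cm, then the turn, a rotation vector about the tool's x, y, z in rad, then the finger opening in cm, from 0 to 8.54. In form: [[[tx, ty, tz], [rx, ry, rz], claw], ...]. A call has 1 to 20 rows; each row shifts and turns the commanded pose from where the row before left it, along the tool's axes as they then stand; what a row does not reach is not made up. A row lasts 1/10 s, in which the tool goes at most 50 mm and 8.59 degrees, less where a joint would pass 70% of its speed; a pose out of reach is approached as far as the arm can. A call with a gripper value outside its range is refused whole. The fingers move at their own pace and stop on an object; "newtons" is the grip in N (left out, the last holds). Time passes only in rows, so rows that do not move let the fingers close. It gives the time, the measured TCP pose, the force, the opening and the grip force at its end, in the units of the state.
- bot.observe(): the state, without advancing time (a new reading comes with each control period).
- bot.grab_frame(name): name is "scene" or "top" or "wrist"; returns a dict with "frame" (400x640x3 uint8, red, green, blue), "K" (3x3 intrinsics, pixels), "rvec" (rotation vector, rad) and "tvec" (3), from world to camera coordinates, as OpenCV has them; the wrist camera has in their place "T_tool_cam" (4x4, takes a point from camera to tool coordinates, whose origin is the TCP and whose axes are the flange's). Camera axes: x right, y down, z forward; pixel columns grow to the right and rows downward; lengths in m; the calibration is good to about 2 mm. A picture is of the moment at which its call begins: read the wrist's pose just before it. There is no depth.
- bot.job_done(): hands the job in; it is judged then, once.
Trained networks look in a picture, given as the dict that the camera call returned (one of the last four; its "shot" number tells which), for a name from the list of things; names that differ only in an ending like _2 or _b are one class to them, and where a whole thing is asked for, a point or a joint stands for the part that bears it (a point fixed in the world has none). Each returns a list of dicts, best first, with "p" (0 to 1); they miss things now and then, are a little off and sometimes report something else, mostly with a low value. They report only what shows in the picture. A call takes as long as a camera call. They do not tell look-alikes from the thing itself.
- bot.find_in(name, picture): "rect" ([left, top, width, height] in pixels, round what is visible of it).
- bot.mark_of(name, picture): "at" ([column, row] in pixels: a listed point, or the origin of a listed thing).
The state is a dict: "clock": time; "qpos": joint angles; "qd": joint speeds; "joint_efforts": joint torques, N m; "position": TCP position; "tool_rot": TCP orientation; "force": force on the tool from outside, world axes, zero at the start; "moment": the same for the moment, N m; "grip_width": finger opening in m; "finger_force": force on a finger pad.
Only numpy, scipy, OpenCV 4.12 (cv2) and the standard library are available. Lean on these libraries where they do the work, as an engineer would, in place of code of your own. Each camera call takes 0.05 s, during which the arm holds its last target. There are 200 camera calls.

## Working session

There is one attempt and no reset: what is moved stays moved. The work goes in short steps, Python scripts to look and compute and a tool call to move; the robot and the scene stay as the last step left them, time stands still between calls to the robot, and variables do not carry over. Pictures are saved under pics/ and viewed, at most 10 in all, crops included, and the job is handed in when it is done.

Besides the shell and the picture viewer there is one more tool, called after "Request:" as name([rows], argument=value, ...), one row to a line, values as JSON. arm_command: Moves the arm, as the interface text tells. Its arguments: {"type":"object","properties":{"deltas":{"type":"array","items":{"type":"array"}},"newtons":{"type":"number"}},"required":["deltas"]}

```bash
mkdir -p pics; ls; cat > h.py <<'E'
import numpy as np, cv2
from workcell import bot
def ray(p,px):
    R=cv2.Rodrigues(np.array(p["rvec"],float))[0]; t=np.array(p["tvec"],float).reshape(3)
    d=R.T@np.linalg.inv(p["K"])@np.array([px[0],px[1],1.]); return -R.T@t,d
def at_z(p,px,z):
    c,d=ray(p,px); return c+d*(z-c[2])/d[2]
def snap(n,f):
    p=bot.grab_frame(n); cv2.imwrite("pics/"+f,p["frame"][:,:,::-1]); return p
Z=dict(plate=0,display=.026,head_rear=.026,fixed_jaw=.0175,mount=.012,spare_mount=0,timer=0,tweezers=0)
E
python3 - <<'E'
from h import *
np.set_printoptions(precision=3,suppress=True)
for c in("top","scene"):
    p=snap(c,c+"1.png")
    for n in Z:
        for m in bot.mark_of(n,p)[:2]: print(c,n,round(m["p"],2),np.round(m["at"]),at_z(p,m["at"],Z[n]))
s=bot.observe();print(s["position"],s["tool_rot"],s["clock"],s["force"])
E
```

```text
pics
top plate 0.76 [329. 210.] [0.516 0.042 0.   ]
top display 0.9 [331. 197.] [0.543 0.038 0.026]
top head_rear 0.89 [345. 197.] [0.543 0.006 0.026]
top head_rear 0.62 [305. 207.] [0.521 0.099 0.026]
top mount 0.63 [304. 207.] [0.52  0.1   0.012]
top mount 0.56 [318. 137.] [0.69  0.069 0.012]
top spare_mount 0.48 [287. 240.] [0.445 0.141 0.   ]
top timer 0.97 [332. 167.] [0.619 0.034 0.   ]
top tweezers 0.58 [350. 250.] [ 0.422 -0.007  0.   ]
scene plate 0.85 [289. 232.] [0.511 0.037 0.   ]
scene display 0.78 [302. 210.] [0.547 0.048 0.026]
scene head_rear 0.94 [316. 224.] [0.545 0.002 0.026]
scene fixed_jaw 0.82 [260. 192.] [0.517 0.147 0.017]
scene mount 0.74 [320. 178.] [0.639 0.117 0.012]
scene mount 0.73 [274. 203.] [0.525 0.108 0.012]
scene spare_mount 0.79 [224. 222.] [0.429 0.131 0.   ]
scene timer 0.69 [335. 209.] [0.613 0.037 0.   ]
scene tweezers 0.86 [256. 269.] [ 0.419 -0.001  0.   ]
[0.189 0.596 0.405] [-3.142 -0.     2.834] 0.9 [-1.033  0.108 -0.347]
```

```bash
python3 -c "
import cv2,numpy as np
cv2.imwrite('pics/both.png',cv2.resize(np.vstack([cv2.imread('pics/top1.png'),cv2.imread('pics/scene1.png')]),(480,600)))"
```

```text
(no output)
```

View pics/top1.png

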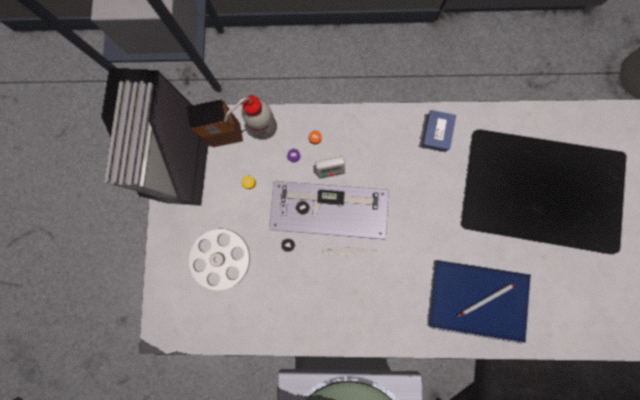

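The top view shows the plate at about (330,210), with the head at (331,197), the mount at (303,207), the spare at (288,244), the tweezers at (350,251) and the timer at (330,167). The arm isn't visible in it, so I'll check the scene view.

View pics/scene1.png

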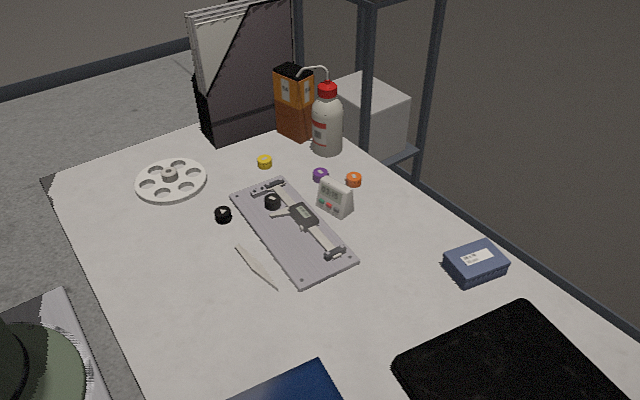

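The scene view agrees: plate at about (290,232), head (302,212), mount (272,202), spare (223,214), timer (335,198). The arm is out of frame. I'll approach with the gripper shut.

Request:
arm_command([
  [[0,0,0],[0,0,-0.14],0],
  [[0,0,0],[0,0,-0.14],0],
  [[-2.05,-3.35,0.4],[0,0,0],0],
  [[-2.05,-3.35,0.4],[0,0,0],0],
  [[-2.05,-3.35,0.4],[0,0,0],0],
  [[-2.05,-3.35,0.4],[0,0,0],0],
  [[-2.05,-3.35,0.4],[0,0,0],0],
  [[-2.05,-3.35,0.4],[0,0,0],0],
  [[-2.05,-3.35,0.4],[0,0,0],0],
  [[-2.05,-3.35,0.4],[0,0,0],0],
  [[-2.05,-3.35,0.4],[0,0,0],0],
  [[-2.05,-3.35,0.4],[0,0,0],0],
  [[-2.05,-3.35,0.4],[0,0,0],0],
  [[-2.05,-3.35,0.4],[0,0,0],0],
  [[-2.05,-3.35,0.4],[0,0,0],0],
  [[-2.05,-3.35,0.4],[0,0,0],0],
  [[-2.05,-3.35,0.4],[0,0,0],0],
  [[-2.05,-3.35,0.4],[0,0,0],0],
  [[-2.05,-3.35,0.4],[0,0,0],0],
  [[-2.05,-3.35,0.4],[0,0,0],0],
])

```text
clock: 2.9
position: [0.5421, -0.019, 0.3327]
tool_rot: [3.142, 0.0, 3.114]
force: [0.1, 0.2, -0.3]
grip_width: -0.0002
finger_force: 0.0
```

```bash
cat >> h.py <<'E'
from scipy.spatial.transform import Rotation as Ro
def wsnap(f):
    s=bot.observe(); p=snap("wrist",f)
    T=np.eye(4);T[:3,:3]=Ro.from_euler("xyz",s["tool_rot"]).as_matrix();T[:3,3]=s["position"]
    C=np.linalg.inv(T@np.array(p["T_tool_cam"])); q=dict(p,rvec=cv2.Rodrigues(C[:3,:3])[0],tvec=C[:3,3])
    return s,p,q
def look(f,names):
    s,p,q=wsnap(f); out={}
    for n in names:
        for m in bot.mark_of(n,p)[:2]: print(n,round(m["p"],2),np.round(m["at"]),at_z(q,m["at"],Z[n]).round(4))
    print(np.round(s["position"],4),np.round(s["tool_rot"],3),s["clock"],np.round(s["force"],2),s["grip_width"])
    return s,p,q
E
python3 - <<'E'
from h import *
look("w1.png",Z)
E
```

```text
plate 0.73 [391. 145.] [0.5141 0.0447 0.    ]
plate 0.53 [400. 188.] [0.5518 0.0538 0.    ]
display 0.8 [395. 190.] [0.5463 0.0434 0.026 ]
head_rear 0.86 [354. 185.] [0.5414 0.0107 0.026 ]
mount 0.85 [464. 153.] [0.5207 0.1019 0.012 ]
mount 0.68 [474. 278.] [0.6371 0.1223 0.012 ]
spare_mount 0.92 [511.  40.] [0.4339 0.1357 0.    ]
timer 0.82 [382. 252.] [0.6143 0.0392 0.    ]
tweezers 0.84 [331.  23.] [ 0.418  -0.0052  0.    ]
tweezers 0.7 [464. 153.] [0.5227 0.1069 0.    ]
[ 0.5421 -0.019   0.3327] [3.142 0.    3.114] 2.9 [ 0.12  0.24 -0.25] -0.0002236957173855085
```

View pics/w1.png

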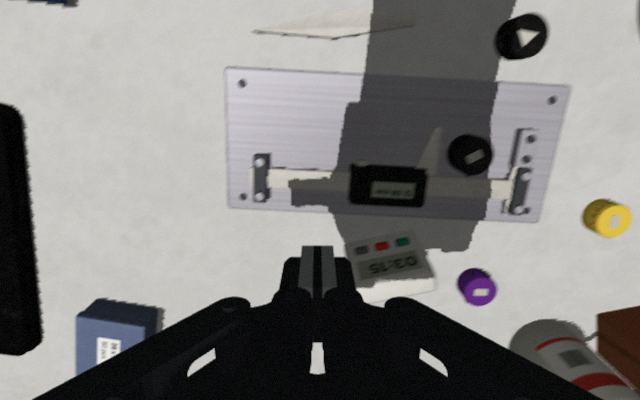

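The wrist view shows the head with its rear edge at about (351,184) and front at (426,187), the display at (394,190), the rear strap at (253–270,176) and the mount at (469,154). The fingertips are at about (317,250). Next I'll work out yaw and positions.

```bash
python3 - <<'E'
from h import *
s,p,q=wsnap("w2.png")
for n,px,z in [("c1",(225,67),.012),("c2",(570,86),.012),("c3",(540,221),.012),("c4",(228,208),.012),("rear",(351,184),.024),("front",(426,188),.024),("strapL0",(253,177),.027),("strapL1",(270,177),.027),("strapR0",(513,192),.027)]:
    print(n,at_z(q,px,z).round(4))
a=[at_z(q,x,.012) for x in((225,67),(570,86),(540,221),(228,208))]
e=a[1]-a[0]+a[2]-a[3]; print("yaw",np.arctan2(-e[0],e[1]),"c",np.mean(a,0))
E
```

```text
c1 [ 0.4477 -0.0854  0.012 ]
c2 [0.4689 0.1828 0.012 ]
c3 [0.5812 0.1768 0.012 ]
c4 [ 0.5619 -0.0945  0.012 ]
rear [0.5403 0.0106 0.024 ]
front [0.5453 0.0716 0.024 ]
strapL0 [ 0.5316 -0.0679  0.027 ]
strapL1 [ 0.532  -0.0543  0.027 ]
strapR0 [0.5497 0.1412 0.027 ]
yaw -0.07508445318001829 c [0.51494212 0.04490387 0.012     ]
```

Request:
arm_command([
  [[0.47,0,0],[0,0,0.047],0],
  [[0,0,3],[0,0,0],0],
  [[0,0,3],[0,0,0],0],
  [[0,0,3],[0,0,0],0],
  [[0,0,2],[0,0,0],0],
  [[0,0,1],[0,0,0],0],
  [[0,0,0],[0,0,0],0],
])

```text
clock: 4.1
position: [0.5365, -0.017, 0.2119]
tool_rot: [-3.141, -0.002, 3.067]
force: [-0.7, 1.3, 0.6]
grip_width: 0.0002
finger_force: 0.0
```

```bash
python3 - <<'E'
from h import *
look("w3.png",["display","head_rear","mount","fixed_jaw"])
E
```

```text
display 0.58 [447. 261.] [0.5461 0.0449 0.026 ]
head_rear 0.84 [373. 256.] [0.5408 0.0091 0.026 ]
mount 0.72 [557. 194.] [0.5207 0.1037 0.012 ]
mount 0.67 [559. 378.] [0.6349 0.1183 0.012 ]
[ 0.5365 -0.017   0.2119] [-3.141e+00 -2.000e-03  3.067e+00] 4.1 [-0.65  1.33  0.64] 0.00017844477521230712
```

View pics/w3.png

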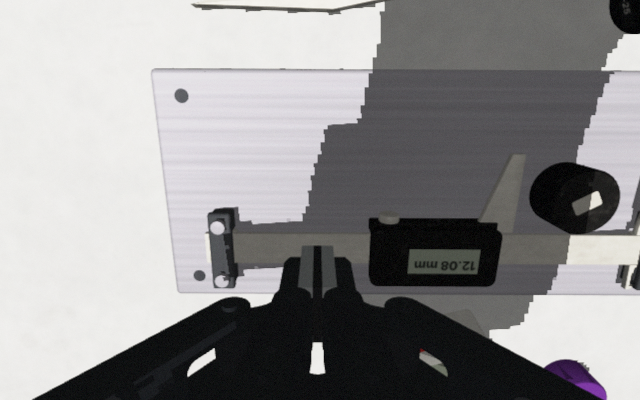

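The wrist view is aligned with the plate. The head's rear edge is at column 370, the fingertips at columns 300–333, and the moving jaw's edge at about 525 just short of the mount at 530. The space behind the head is free, so I'll lower the tips and start pushing.

Request:
arm_command([
  [[-0.2,0,1],[0,0,0],0],
  [[0,0,0.65],[0,0,0],0],
  [[0,0,0],[0,0,0],0],
  [[0,0.3,0],[0,0,0],0],
  [[0,0.3,0],[0,0,0],0],
  [[0,0.3,0],[0,0,0],0],
  [[0,0.3,0],[0,0,0],0],
  [[0,0.3,0],[0,0,0],0],
  [[0,0.3,0],[0,0,0],0],
  [[0,0.3,0],[0,0,0],0],
  [[0,0.3,0],[0,0,0],0],
  [[0,0,0],[0,0,0],0],
])

```text
clock: 5.55
position: [0.5406, 0.007, 0.1962]
tool_rot: [3.141, 0.0, 3.067]
force: [0.4, 0.8, 0.9]
grip_width: -0.0001
finger_force: 0.0
```

```bash
python3 - <<'E'
from h import *
look("w4.png",["display","head_rear","mount","fixed_jaw"])
E
```

```text
display 0.86 [417. 270.] [0.5453 0.0499 0.026 ]
head_rear 0.9 [334. 268.] [0.5418 0.0137 0.026 ]
mount 0.85 [528. 197.] [0.5203 0.1037 0.012 ]
[0.5406 0.007  0.1962] [3.141 0.    3.067] 5.55 [0.38 0.76 0.93] -0.00010100286804469959
```

View pics/w4.png

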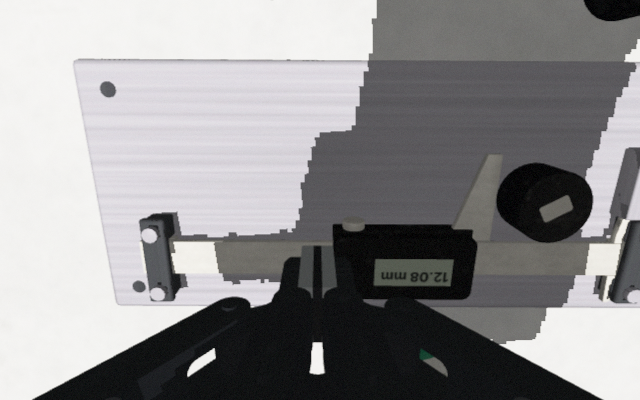

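The fingertip (column 335) is now against the head's rear edge at (335,262), with the moving jaw at about (500,157) and the fixed jaw at about (612,245). I'll keep pushing.

Request:
arm_command([
  [[0,0.25,0],[0,0,0],0],
  [[0,0.25,0],[0,0,0],0],
  [[0,0.25,0],[0,0,0],0],
  [[0,0.25,0],[0,0,0],0],
  [[0,0.25,0],[0,0,0],0],
  [[0,0.25,0],[0,0,0],0],
  [[0,0.25,0],[0,0,0],0],
  [[0,0.25,0],[0,0,0],0],
])

```text
clock: 6.6
position: [0.5421, 0.0267, 0.1962]
tool_rot: [-3.142, 0.0, 3.067]
force: [0.3, -0.9, -0.8]
grip_width: -0.0001
finger_force: 0.4
```

```bash
python3 - <<'E'
from h import *
look("w5.png",["display","head_rear","mount","fixed_jaw"])
E
```

```text
display 0.94 [414. 272.] [0.5479 0.0686 0.026 ]
mount 0.58 [518. 196.] [0.5207 0.1189 0.012 ]
[0.5421 0.0267 0.1962] [-3.142  0.     3.067] 6.6 [ 0.27 -0.87 -0.78] -0.00010679619782586322
```

View pics/w5.png

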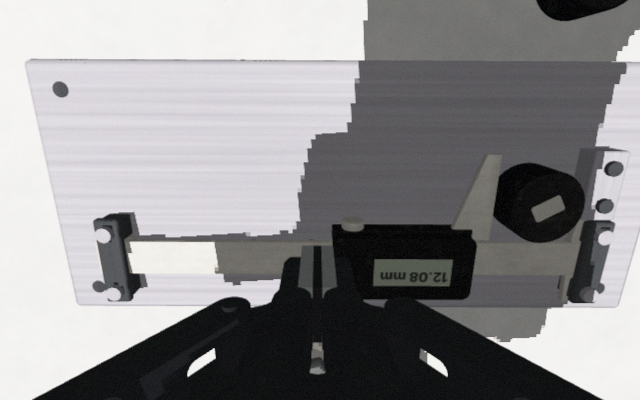

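The jaw now carries the mount, whose edge is at column ~584, and the fixed block's front is at about (581,150). I'll continue in small steps and watch the force.

```bash
python3 - <<'E'
from h import *
s,p,q=wsnap("w6.png")
for px,z in [((581,155),.022),((502,157),.019),((539,195),.031),((598,155),.022)]: print(at_z(q,px,z).round(4))
E
```

```text
[0.5016 0.1372 0.022 ]
[0.5006 0.1065 0.019 ]
[0.5145 0.1162 0.031 ]
[0.5021 0.1441 0.022 ]
```

Request:
arm_command([
  [[0,0.2,0],[0,0,0],0],
  [[0,0.2,0],[0,0,0],0],
  [[0,0.2,0],[0,0,0],0],
  [[0,0,0],[0,0,0],0],
])

```text
clock: 7.3
position: [0.5425, 0.0328, 0.1962]
tool_rot: [3.141, 0.0, 3.067]
force: [0.2, 0.2, -0.1]
grip_width: -0.0005
finger_force: 0.0
```

Request:
arm_command([
  [[0,0.1,0],[0,0,0],0],
  [[0,0.1,0],[0,0,0],0],
  [[0,0,0],[0,0,0],0],
])

```text
clock: 7.6
position: [0.5426, 0.0337, 0.1962]
tool_rot: [-3.141, -0.0, 3.066]
force: [0.2, -5.2, 0.0]
grip_width: -0.0001
finger_force: 2.9
```

```bash
python3 - <<'E'
from h import *
look("w7.png",["display","head_rear","mount","fixed_jaw"])
E
```

```text
display 0.79 [413. 272.] [0.5482 0.0749 0.026 ]
mount 0.95 [519. 198.] [0.5222 0.1262 0.012 ]
[0.5426 0.0337 0.1962] [-3.141 -0.     3.066] 7.6 [ 0.24 -5.24  0.01] -0.00013868191018384277
```

View pics/w7.png

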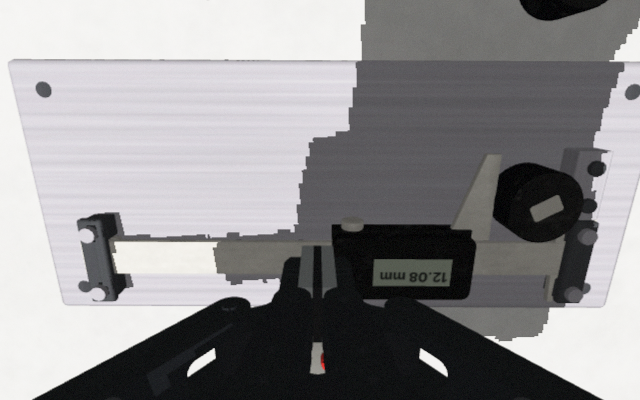

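Contact force rose to about 5 N, and the mount (540,203) now sits between the moving jaw and the fixed jaw. I'll back off, rise and go above the display.

Request:
arm_command([
  [[0,0,0],[0,0,0],0],
  [[0,0,0],[0,0,0],0],
  [[0,-0.3,0],[0,0,0],0],
  [[0,-0.7,0],[0,0,0],0],
  [[0,0,-2],[0,0,0],0],
  [[0,0,-3],[0,0,0],0],
  [[0,0,0],[0,0,0],0],
  [[0,1.7,0],[0,0,0],0],
  [[0,1.7,0],[0,0,0],0],
  [[-0.1,1.8,0],[0,0,0],0],
  [[0,0,0],[0,0,0],0],
  [[0,0,0],[0,0,0],0],
])

```text
clock: 9.05
position: [0.5466, 0.076, 0.2459]
tool_rot: [-3.141, -0.0, 3.067]
force: [0.2, -0.7, -0.1]
grip_width: -0.0003
finger_force: 0.0
```

```bash
python3 - <<'E'
from h import *
look("w8.png",["display","head_rear","mount","fixed_jaw"])
E
```

```text
display 0.76 [316. 230.] [0.5492 0.0747 0.026 ]
display 0.52 [263. 167.] [0.51   0.0485 0.026 ]
head_rear 0.86 [254. 225.] [0.5435 0.0395 0.026 ]
mount 0.7 [401. 175.] [0.5237 0.1264 0.012 ]
mount 0.58 [560. 241.] [0.5736 0.225  0.012 ]
[0.5466 0.076  0.2459] [-3.141 -0.     3.067] 9.05 [ 0.22 -0.65 -0.15] -0.0002905239365419975
```

View pics/w8.png

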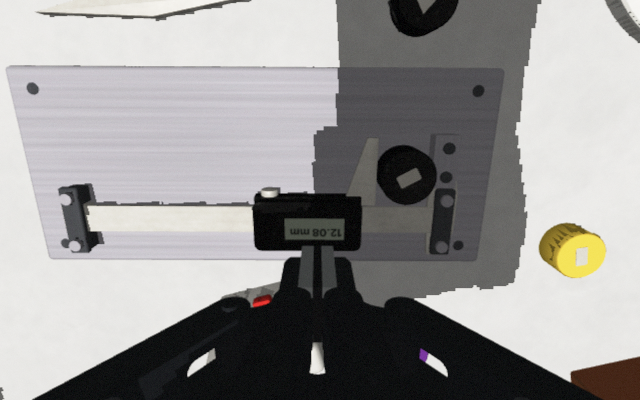

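The jaws hug the mount at (406,175), between the jaw at (375,140) and the block at column 433. The display is at (314,229) right under the fingers. I'll go straight down to 2 cm above it and hold.

Request:
arm_command([
  [[0,0,1],[0,0,0],0],
  [[0,0,1],[0,0,0],0],
  [[0,0,0.7],[0,0,0],0],
  [[0,0,0],[0,0,0],0],
  [[0,0,0],[0,0,0],0],
  [[0,0,0],[0,0,0],0],
  [[0,0,0],[0,0,0],0],
  [[0,0,0],[0,0,0],0],
  [[0,0,0],[0,0,0],0],
  [[0,0,0],[0,0,0],0],
  [[0,0,0],[0,0,0],0],
  [[0,0,0],[0,0,0],0],
  [[0,0,0],[0,0,0],0],
  [[0,0,0],[0,0,0],0],
  [[0,0,0],[0,0,0],0],
  [[0,0,0],[0,0,0],0],
  [[0,0,0],[0,0,0],0],
  [[0,0,0],[0,0,0],0],
  [[0,0,0],[0,0,0],0],
  [[0,0,0],[0,0,0],0],
])

```text
clock: 11.3
position: [0.5468, 0.0762, 0.2192]
tool_rot: [-3.142, 0.0, 3.067]
force: [0.5, 0.2, -0.2]
grip_width: -0.0001
finger_force: 0.0
```

Request:
arm_command([
  [[0,0,0],[0,0,0],0],
  [[0,0,0],[0,0,0],0],
  [[0,0,0],[0,0,0],0],
  [[0,0,0],[0,0,0],0],
  [[0,0,0],[0,0,0],0],
  [[0,0,0],[0,0,0],0],
  [[0,0,0],[0,0,0],0],
  [[0,0,0],[0,0,0],0],
  [[0,0,0],[0,0,0],0],
  [[0,0,0],[0,0,0],0],
  [[0,0,0],[0,0,0],0],
  [[0,0,0],[0,0,0],0],
  [[0,0,0],[0,0,0],0],
  [[0,0,0],[0,0,0],0],
  [[0,0,0],[0,0,0],0],
  [[0,0,0],[0,0,0],0],
])

```text
clock: 12.9
position: [0.5468, 0.0762, 0.2192]
tool_rot: [3.142, 0.0, 3.067]
force: [-0.1, 0.2, 0.3]
grip_width: 0.0001
finger_force: 0.0
```

```bash
python3 - <<'E'
from h import *
look("w9.png",["display","head_rear","mount"])
p=snap("scene","s2.png")
for n in("display","head_rear","mount","fixed_jaw"):
    for m in bot.mark_of(n,p)[:1]: print(n,round(m["p"],2),at_z(p,m["at"],Z[n]).round(4))
E
```

```text
display 0.95 [313. 247.] [0.5476 0.0735 0.026 ]
head_rear 0.79 [241. 243.] [0.5427 0.0378 0.026 ]
mount 0.86 [409. 182.] [0.5214 0.1248 0.012 ]
mount 0.6 [408. 365.] [0.6362 0.1243 0.012 ]
[0.5468 0.0762 0.2192] [3.142 0.    3.067] 12.9 [-0.08  0.25  0.29] 0.00014264675518431844
display 0.81 [0.5499 0.0797 0.026 ]
head_rear 0.93 [0.549  0.0372 0.026 ]
mount 0.74 [0.5161 0.1273 0.012 ]
fixed_jaw 0.92 [0.5174 0.1499 0.0175]
```

View pics/w9.png

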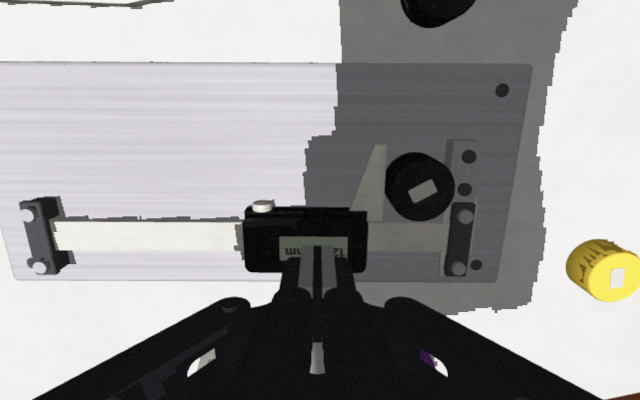

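The picture shows the fingertips over the display at (313,247). The mount (420,187) is flush against both the moving jaw (386) and the fixed block (446), and nothing is touching the robot. I'm handing in.

```bash
python3 -c "
from workcell import bot
print(bot.job_done())"
```

```text
the job is handed in; nothing more can be done
None
```

I closed the calliper's jaws on the mount, pushing with about 5 N, and handed the job in with the fingertips about 2 cm above the display after holding there for three seconds; the hand-in returned no verdict.

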